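Seat the slotted workpiece in the joinery jig and shut its gate

ROBOT

A 7-joint arm with a two-finger parallel gripper is mounted at the origin on the work surface. World frame = base frame: x ahead of the robot, y to its left, z up, the work surface at z = 0. Lengths are in m, angles in rad, forces in N, time in s.
With the tool pointing down it reaches from about 0.4 to 0.875 m from the base axis. Payload 6.5 kg.
Tool frame: the origin (TCP) lies at the very end of the fingers, on their centre line; the grasp point (between the pads) lies 19 mm behind it (ctrl.tcp_to_grasp is the distance from the TCP to the grasp point, in m); z points along the fingers, y is the line along which they close (so a half turn about z gives the same grasp; the last joint's range is limited). The gripper opens to 88 mm and grips with 3 to 60 N. Pads are 18 mm wide; open, the fingers measure 123 mm over their backs; the gripper's body (75 mm by 187 mm) begins 45 mm behind the grasp point.
Start: joints at [-1.294, 0.536, -0.004, 1.538, 0.003, 1.067, -0.071], TCP at [0.218, 0.612, 0.239] pointing down, gripper open.
Joint ranges: [-2.7, 2.7], [-0.37, 2.16], [-1.27, 1.26], [0.24, 2.4], [-1.31, 4.45], [0.19, 1.91], [-2.76, 2.76]. Speed limits (rad/s): [2.39, 2.39, 3.14, 3.14, 3.14, 3.14, 3.14].

INTERFACE

Orientations are given as a rotation vector (axis times angle).
In Python, from plant import ctrl gives the robot as it stands.
- The arm moves only by the tool jog_arm, never from a script. Its argument "rows" is a list of rows, each an object of numbers: "dx", "dy", "dz": the shift along the world's x, y, z in cm; "wx", "wy", "wz": the turn, a rotation vector about the world's x, y, z in degrees; "hand": the closure, from 0 (fully open) to 1 (shut). In form: [{"dx": .., "dy": .., "dz": .., "wx": .., "wy": .., "wz": .., "hand": ..}, ...]. A call has 1 to 12 rows; each row is the pose to reach, as a shift and turn from the pose commanded when the call began; what a row does not reach only later rows make up. A row lasts 1/12 s, in which the tool goes at most 41.7 mm and 7.16 degrees, less where a joint would pass 70% of its speed; a pose out of reach is approached as far as the arm can. A call with a gripper value outside its range is refused whole. The fingers move at their own pace and stop on an object; "newtons" is the grip in N (left out, the last holds). Time passes only in rows, so rows that repeat a pose let the fingers close. It gives the time, the measured TCP pose, the force, the opening and the grip force at its end, in the units of the state.
- ctrl.read_state(): the state, without advancing time (a new reading comes with each control period).
- ctrl.snapshot(name): name is "scene" or "top" or "wrist"; returns a dict with "pixels" (480x640x3 uint8, red, green, blue), "mtx" (3x3 intrinsics, pixels), "world_from_camera" (4x4, takes a point from camera to world coordinates); the wrist camera has in their place "T_tool_cam" (4x4, takes a point from camera to tool coordinates, whose origin is the TCP and whose axes are the flange's). Camera axes: x right, y up, looking along -z (the intrinsics and any distortion apply to the point x, -y, -z); pixel columns grow to the right and rows downward; lengths in m; the calibration is good to about 2 mm. A picture is of the moment at which its call begins: read the wrist's pose just before it. There is no depth.
- ctrl.finish_job(): hands the job in; it is judged then, once.
The state is a dict: "time_s": time; "q": joint angles; "qvel": joint speeds; "joint_efforts": joint torques, N m; "ee_pos": TCP position; "eef_rot": TCP orientation; "force": force on the tool from outside, world axes, zero at the start; "wrist_torque": the same for the moment, N m; "finger_gap": finger opening in m; "gripper_force": force on a finger pad.
Only numpy, scipy, OpenCV 4.12 (cv2) and the standard library are available. Lean on these libraries where they do the work, as an engineer would, in place of code of your own. Each camera call takes 0.05 s, during which the arm holds its last target. There are 200 camera calls.

TASK

Slide the slotted wooden workpiece into the pocket of the jig until it sits flat and square, fully home against the stop with the tongue in its slot. Then swing the wooden gate fully shut behind it by its peg and let go. Leave everything else on the bench where it is.

Things in the scene. Friction and masses are not known exactly. Their poses are not given: they have to be found in the camera images.
- jig: Fixed white laminate-faced jig board, 335 x 230 x 18 mm; parts slide on its top, 18 mm above the bench. Origin: on the bench surface, under the middle of the stop face the workpiece must meet; z up, x = the way the workpiece is pushed home, y to the left of that. Board covers x -290 to +45, y -105 to +125 mm. On it stand a dark wooden stop, two rails and a tongue, all 22 mm high above the board.
- pocket (a point): Centre of a home workpiece's underside: x = -50, y = 0, z = 18 mm in the jig's frame, axes as the jig's. Pocket: stop 155 mm wide at jig x 0 to +40; rails 93 mm apart (inner faces at y +46.5 and -46.5) from x -62 to 0, flaring outward from x -60 to -82 to a mouth about 110 mm wide; a fixed tongue 18 mm wide sticks out of the stop's middle to x = -25.
- blank: Loose pale wooden workpiece, 100 long x 90 wide x 28 mm thick, 0.12 to 0.24 kg, flat on the jig board before the pocket, off to the jig's +y side, askew up to 0.4 rad. Origin: centre of the 100 x 90 outline, on its underside; x along its length to the slotted end, z up. Home: origin at point pocket, axes along the jig's; its rear end is then at jig x = -100, 38 mm out of the straight rails.
- slot (a point): Middle of the workpiece's slotted (+x) end, on its underside, 50 mm from its origin. The slot there is 24 mm wide, 30 mm deep and goes through the full thickness; it takes the tongue.
- gate (a joint): Gate hinge angle: 0 = shut (hard stop), the bar along the jig's +y, 3 mm behind a home workpiece; it cannot shut if the workpiece is farther out. Grows as it opens, anticlockwise from above: at 1.57 it points along the jig's -x; at most 2.2; starts at 1.6 to 1.9. Light friction (0.05 Nm), no spring: stays where left.
- gate_hinge (a point): Gate's upright hinge pin, at jig x = -111, y = -64 mm, at the board's top. the gate is a wooden bar 98 mm long, 16 mm thick, from 3 to 27 mm above the board.
- gate_peg (a point): Top centre of the gate's handle, an upright round dark peg 14 mm in diameter, standing 44 mm above the bar, 75 mm from the hinge pin; its top is 89 mm above the bench. Can be pinched from above or pushed.
- offcut: Small loose dark offcut, 45 x 22 x 20 mm, lying on the jig board outside the rail on the jig's +y side. Bystander. Origin: centre of its underside.
- plain_block: Loose pale block without a slot, 100 x 70 x 28 mm, on the bench to the robot's right. Bystander, not the workpiece. Origin: centre of its underside.
- mallet: Dark wooden round mallet standing on its head, 86 mm across, 238 mm high, to the robot's left. Bystander. Origin: centre of its underside.
- chisel: Chisel lying on the bench to the robot's right, 262 mm long, 24 mm wide. Bystander. Origin: under the joint of handle and ferrule.
- square: Try square lying beyond the jig, dark 120 mm stock and 150 mm steel blade. Bystander. Origin: centre of the stock's underside.
- plane: Steel hand plane with wooden knob and handle, 170 x 55 x 75 mm, to the robot's left. Bystander. Origin: centre of its sole.
- mug: White mug, 80 mm wide, 90 mm high, beyond the jig. Bystander. Origin: centre of its underside.
- glue: White glue bottle, 56 mm wide, 160 mm high, beyond the jig. Bystander. Origin: centre of its underside.
There are look-alikes about, which are no part of the job. Leave any purple look-alike of the blank alone.

How it is judged:
On the way:
1. The workpiece is fully home in the pocket, flat and square (x of blank in the frame of jig above -0.0535 m and y of blank in the frame of jig between -0.004 and 0.004 m and z of blank in the frame of jig between 0.0155 and 0.0205 m and angle between the x axis of blank and the x axis of jig, either way round below 0.04 rad and angle between blank's own z axis and vertical below 0.03 rad), for 0.2 s.
At the end, for the whole second after the job is handed in: The workpiece lies flat on the jig board in the pocket: within 3.5 mm of the stop, within 4 mm of the pocket's middle, square within 0.04 rad, at rest; the gate is shut behind it (joint below 0.06 rad); every bystander is within 20 mm of where it was (all of step 1 and value of joint gate below 0.06 rad and linear speed of blank below 0.01 m/s and angular speed of blank below 0.1 rad/s and distance of each of offcut, plain_block, mallet, chisel, square, plane, mug, glue from where it was at the start of the episode below 0.02 m); the robot touches nothing.
It fails at once if A bystander is disturbed (moved more than 30 mm) (distance of any of offcut, plain_block, mallet, chisel, square, plane, mug, glue from where it was at the start of the episode above 0.03 m).
It also fails if it takes over 58 s, if anything falls off the work surface, if the arm or the gripper's body presses on something with over 40 N, if the wrist force passes 120 N, or if a joint passes its speed limit or range.

## Working session

There is one attempt and no reset: what is moved stays moved. The work goes in short steps, Python scripts to look and compute and a tool call to move; the robot and the scene stay as the last step left them, time stands still between calls to the robot, and variables do not carry over. Pictures are saved under pics/ and viewed, at most 10 in all, crops included, and the job is handed in when it is done.

Besides the shell and the picture viewer there is one more tool, called after "Request:" as a command line: name --argument value ..., lists and objects as JSON in quotes. jog_arm: Moves the arm, as the interface text tells. Its arguments: {"type":"object","properties":{"rows":{"type":"array"},"newtons":{"type":"number"}},"required":["rows"]}

```bash
mkdir -p pics; cat > h.py <<'E'
import numpy as np,cv2
from plant import ctrl
from scipy.spatial.transform import Rotation as R
def snap(n,f):
    s=ctrl.read_state(); d=ctrl.snapshot(n); cv2.imwrite('pics/'+f+'.png',d['pixels'][:,:,::-1])
    if n=='wrist':
        T=np.eye(4);T[:3,:3]=R.from_rotvec(s['eef_rot']).as_matrix();T[:3,3]=s['ee_pos'];W=T@d['T_tool_cam']
    else: W=d['world_from_camera']
    np.savez('pics/'+f+'.npz',K=d['mtx'],W=W); return d
def px2w(f,uv,z):
    c=np.load('pics/'+f+'.npz');K,W=c['K'],c['W'];o=[]
    for u,v in np.atleast_2d(uv):
        r=np.linalg.inv(K)@[u,v,1]; r=W[:3,:3]@[r[0],-r[1],-r[2]]; p=W[:3,3]
        o.append(p+r*(z-p[2])/r[2])
    return np.array(o)
def w2px(f,P):
    c=np.load('pics/'+f+'.npz');K,W=c['K'],c['W'];q=(np.atleast_2d(P)-W[:3,3])@W[:3,:3]
    q=q*[1,-1,-1]; q=q@K.T; return q[:,:2]/q[:,2:]
E
python3 - <<'E'
from h import *
d=snap('top','top0');print([k for k in d]);snap('scene','scene0');print(ctrl.read_state())
E
```

```text
['pixels', 'mtx', 'world_from_camera']
{'time_s': 0.1, 'q': array([-1.29416479,  0.53711424, -0.00448673,  1.53874164,  0.00261684,
        1.06730386, -0.0712037 ]), 'qvel': array([ 0.00018513, -0.00182642,  0.00033616, -0.0028883 ,  0.00052467,
        0.00051466, -0.00048849]), 'joint_efforts': array([ 1.67850045e-03, -5.72080636e+01,  9.93302353e-01, -2.52231359e+01,
       -5.62298018e-02,  1.34767723e-02,  4.91174512e-05]), 'ee_pos': array([0.21830594, 0.61166456, 0.23792354]), 'eef_rot': array([-5.35675672e-01, -3.09542155e+00,  2.43904441e-03]), 'force': array([0.52738564, 1.4420957 , 0.05301138]), 'wrist_torque': array([-0.00177117,  0.00322675, -0.05927262]), 'gripper_force': 0.0, 'finger_gap': 0.08820082711003366}
```

View pics/top0.png

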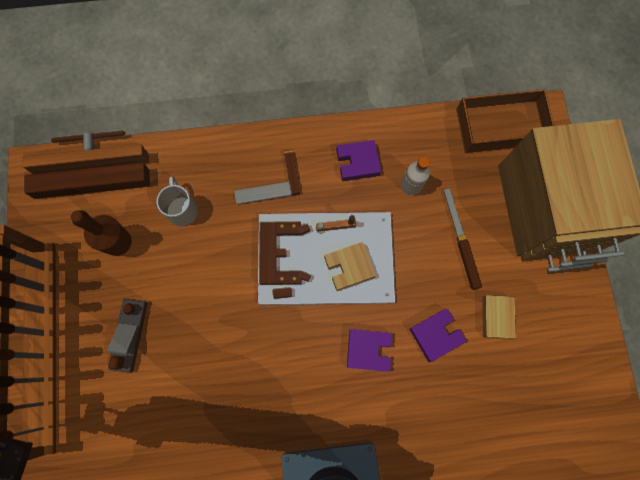

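View pics/scene0.png

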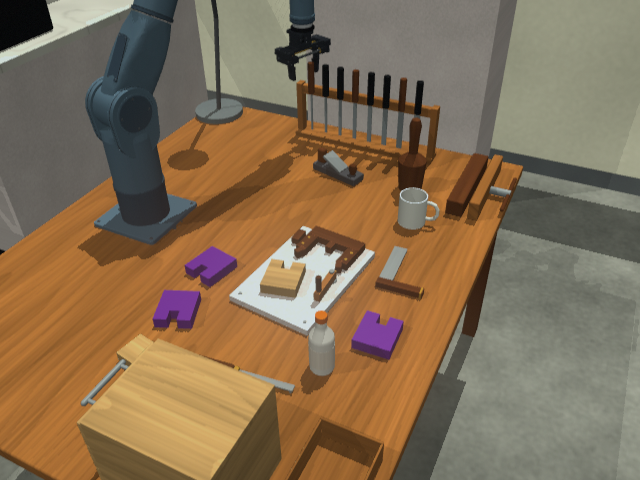

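Candidates in the top view: the pale slotted piece on the jig (351,266), purple look-alikes (359,160), (371,350) and (438,334), and the plain pale block (500,317). I choose (351,266): it is pale, slotted and on the board. The gate is at (335,225) with its peg at (352,219), and the stop is at (270,253) on the left. The jig's +x points left in the image.

```bash
python3 - <<'E'
from h import *
im=cv2.imread('pics/top0.png')[205:310,250:405]
cv2.imwrite('pics/crop0.png',cv2.resize(im,None,fx=5,fy=5,interpolation=cv2.INTER_CUBIC))
print(px2w('top0',[(351,266),(259,213),(391,212),(395,303),(258,303)],0.018))
E
```

```text
[[ 0.52342173 -0.10728087  0.018     ]
 [ 0.68580058  0.10648923  0.018     ]
 [ 0.65001615 -0.22651254  0.018     ]
 [ 0.42017512 -0.20171056  0.018     ]
 [ 0.45860804  0.12969728  0.018     ]]
```

View pics/crop0.png

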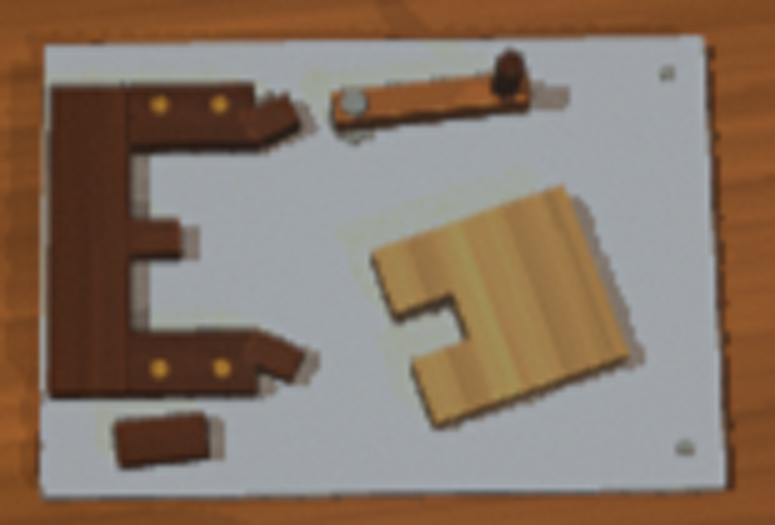

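The crop confirms it. The blank has its slot facing the stop, with top corners at crop pixels (372,255), (563,187), (630,355) and (437,427). The gate and peg are clear, and the offcut sits outside the lower rail.

```bash
cat >> h.py <<'E'
def fit(src,dst): # 2D rigid src->dst
    src,dst=np.array(src),np.array(dst)[:,:2];a=src-src.mean(0);b=dst-dst.mean(0)
    th=np.arctan2((a[:,0]*b[:,1]-a[:,1]*b[:,0]).sum(),(a*b).sum());c,s=np.cos(th),np.sin(th);M=np.array([[c,-s],[s,c]])
    t=dst.mean(0)-M@src.mean(0);return th,M,t,np.linalg.norm(src@M.T+t-dst,axis=1)*1e3
E
python3 - <<'E'
from h import *
f=lambda L:(np.array(L)+.5)/5-.5+[250,205]
J=px2w('top0',f([(44,45),(705,37),(727,488),(40,497)]),.018)
j=fit([(.045,-.105),(-.29,-.105),(-.29,.125),(.045,.125)],J)
# features at z=.040: stop outer-left corners, tongue tip corners, stop inside
P=px2w('top0',f([(50,86),(50,396),(181,220),(181,259)]),.040)
k=fit([(.040,-.0775),(.040,.0775),(-.025,-.009),(-.025,.009)],P)
B=px2w('top0',f([(372,255),(563,187),(630,355),(437,427)]),.046)
b=fit([(.05,-.045),(-.05,-.045),(-.05,.045),(.05,.045)],B)
for x in(j,k,b):print(x[0],x[2],x[3])
print('blank in jig',(b[2]-j[2])@j[1],b[0]-j[0],(b[2]-k[2])@k[1])
g=px2w('top0',f([(509,60)]),.089);print('peg',g,(g[0,:2]-j[2])@j[1], 'hinge',j[1]@[-.111,-.064]+j[2])
for n,p in dict(mouth=(-.15,0),pocket=(-.05,0),pegshut=(-.111,.011)).items():print(n,j[1]@p+j[2])
s=ctrl.read_state();print(R.from_rotvec(s['eef_rot']).as_matrix())
E
```

```text
1.4688756510460692 [0.57564378 0.07372679] [0.43662141 0.46331208 0.32154068 0.53505578]
1.4719334737376446 [0.57419911 0.07326541] [0.83935274 1.16971685 0.42815832 1.53692545]
1.8075178727921257 [ 0.51953671 -0.10160404] [0.33629124 0.59060377 0.72286919 0.13462802]
blank in jig [-0.18012954  0.03797699] 0.3386422217460565 [-0.17941085  0.03713554]
peg [[ 0.62943506 -0.11720018  0.089     ]] [-0.18446322 -0.07293787] hinge [ 0.62801804 -0.04320882]
mouth [ 0.56038213 -0.07549479]
pocket [0.57055656 0.02398627]
pegshut [ 0.55340724 -0.03557799]
[[-9.41846096e-01  3.36044271e-01 -4.24035772e-04]
 [ 3.36044522e-01  9.41844903e-01 -1.50252240e-03]
 [-1.05538112e-04 -1.55763975e-03 -9.99998781e-01]]
```

Request:
jog_arm --rows '[{"dx":1,"dy":-2,"dz":0,"wz":3,"hand":0.43},{"dx":2,"dy":-5.5,"dz":0,"wz":6,"hand":0.43},{"dx":3,"dy":-9.5,"dz":0,"wz":9,"hand":0.43},{"dx":4.5,"dy":-13.5,"dz":0,"wz":13,"hand":0.43},{"dx":6,"dy":-17.5,"dz":0,"wz":17,"hand":0.43},{"dx":7,"dy":-21.5,"dz":0,"wz":21,"hand":0.43},{"dx":8.5,"dy":-25.5,"dz":0,"wz":25,"hand":0.43},{"dx":9.5,"dy":-29.5,"dz":0,"wz":29,"hand":0.43},{"dx":11,"dy":-33,"dz":0,"wz":31,"hand":0.43},{"dx":12,"dy":-37,"dz":0,"wz":32,"hand":0.43},{"dx":13,"dy":-41,"dz":0,"wz":33.2,"hand":0.43},{"dx":14,"dy":-44,"dz":0,"wz":33.2,"hand":0.43}]'

```text
$.rows[0]: bad value
```

Request:
jog_arm --rows '[{"dx":1.3,"dy":-4,"dz":0},{"dx":2.5,"dy":-8,"dz":-1},{"dx":3.8,"dy":-12,"dz":-2},{"dx":5,"dy":-16,"dz":-3},{"dx":6.3,"dy":-20,"dz":-4},{"dx":7.5,"dy":-23.5,"dz":-5},{"dx":8.5,"dy":-26.5,"dz":-6},{"dx":9,"dy":-28,"dz":-7},{"dx":9.2,"dy":-28.8,"dz":-8},{"dx":9.3,"dy":-29,"dz":-9},{"dx":9.3,"dy":-29,"dz":-10},{"dx":9.3,"dy":-29,"dz":-10}]'

```text
$.rows[0]: bad value
```

```bash
python3 - <<'E'
from h import *
s=ctrl.read_state();m=R.from_rotvec(s['eef_rot']).as_matrix()
print(s['ee_pos'],np.arctan2(m[1,1],m[0,1]),s['finger_gap'],s['force'])
snap('wrist','w1');snap('top','top1')
E
```

```text
[0.21830594 0.61166456 0.23792354] 1.228082134312237 0.08820082711003366 [0.52738564 1.4420957  0.05301138]
```

View pics/w1.png

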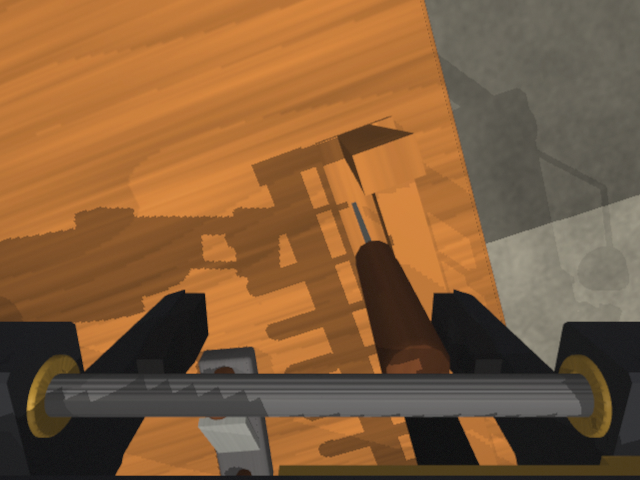

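The calls were refused because every key must be present, so the arm has not moved. The wrist view shows rack chisel handles close to the fingers at (390,300), so I'll rise and back off first.

Request:
jog_arm --rows '[{"dx":0,"dy":0,"dz":2,"wx":0,"wy":0,"wz":0,"hand":0},{"dx":0,"dy":0,"dz":5,"wx":0,"wy":0,"wz":0,"hand":0},{"dx":0,"dy":0,"dz":8,"wx":0,"wy":0,"wz":0,"hand":0},{"dx":0.5,"dy":-2,"dz":9,"wx":0,"wy":0,"wz":3,"hand":0.43},{"dx":1.5,"dy":-5.5,"dz":9,"wx":0,"wy":0,"wz":7,"hand":0.43},{"dx":3,"dy":-9.5,"dz":9,"wx":0,"wy":0,"wz":12,"hand":0.43},{"dx":4.5,"dy":-13,"dz":9,"wx":0,"wy":0,"wz":17,"hand":0.43},{"dx":6,"dy":-17,"dz":9,"wx":0,"wy":0,"wz":22,"hand":0.43},{"dx":7,"dy":-21,"dz":9,"wx":0,"wy":0,"wz":27,"hand":0.43},{"dx":8.5,"dy":-25,"dz":9,"wx":0,"wy":0,"wz":31,"hand":0.43},{"dx":10,"dy":-29,"dz":9,"wx":0,"wy":0,"wz":33.2,"hand":0.43},{"dx":11,"dy":-33,"dz":9,"wx":0,"wy":0,"wz":33.2,"hand":0.43}]'

```text
time_s: 1.2
ee_pos: [0.3286, 0.2823, 0.3288]
eef_rot: [-0.374, 3.119, 0.001]
force: [1.3, 0.1, 0.4]
finger_gap: 0.0502
gripper_force: 0.0
```

Request:
jog_arm --rows '[{"dx":1.2,"dy":-4,"dz":-1,"wx":0,"wy":0,"wz":0,"hand":0.43},{"dx":2.4,"dy":-8,"dz":-2,"wx":0,"wy":0,"wz":0,"hand":0.43},{"dx":3.6,"dy":-12,"dz":-3,"wx":0,"wy":0,"wz":0,"hand":0.43},{"dx":4.8,"dy":-16,"dz":-4,"wx":0,"wy":0,"wz":0,"hand":0.43},{"dx":6,"dy":-20,"dz":-5,"wx":0,"wy":0,"wz":0,"hand":0.43},{"dx":7.2,"dy":-24,"dz":-6,"wx":0,"wy":0,"wz":0,"hand":0.43},{"dx":8.4,"dy":-28,"dz":-8,"wx":0,"wy":0,"wz":0,"hand":0.43},{"dx":9.6,"dy":-32,"dz":-10,"wx":0,"wy":0,"wz":0,"hand":0.43},{"dx":10.8,"dy":-36,"dz":-12,"wx":0,"wy":0,"wz":0,"hand":0.43},{"dx":12,"dy":-39,"dz":-15,"wx":0,"wy":0,"wz":0,"hand":0.43},{"dx":12.3,"dy":-40,"dz":-18,"wx":0,"wy":0,"wz":0,"hand":0.43},{"dx":12.3,"dy":-40,"dz":-19,"wx":0,"wy":0,"wz":0,"hand":0.43}]'

```text
time_s: 2.2
ee_pos: [0.4507, -0.1197, 0.1364]
eef_rot: [0.364, -3.119, 0.004]
force: [-1.6, 1.0, 0.4]
finger_gap: 0.0505
gripper_force: 0.0
```

```bash
python3 - <<'E'
from h import *
s=ctrl.read_state();m=R.from_rotvec(s['eef_rot']).as_matrix()
print(s['ee_pos'],np.arctan2(m[1,1],m[0,1]),s['finger_gap'],s['force'],s['time_s'])
E
```

```text
[ 0.45067846 -0.11968559  0.13640627] 1.8030272129608953 0.05051888372381998 [-1.6469295   0.97105672  0.44037249] 2.2
```

Request:
jog_arm --rows '[{"dx":0,"dy":0.1,"dz":-4,"wx":0,"wy":0,"wz":0,"hand":0.43},{"dx":0,"dy":0.1,"dz":-7.5,"wx":0,"wy":0,"wz":0,"hand":0.43},{"dx":0,"dy":0.1,"dz":-9.5,"wx":0,"wy":0,"wz":0,"hand":0.43},{"dx":0,"dy":0.1,"dz":-10.4,"wx":0,"wy":0,"wz":0,"hand":0.43},{"dx":0.4,"dy":0.2,"dz":-10.4,"wx":0,"wy":0,"wz":0,"hand":0.43},{"dx":0.8,"dy":0.3,"dz":-10.4,"wx":0,"wy":0,"wz":0,"hand":0.43},{"dx":1.2,"dy":0.4,"dz":-10.4,"wx":0,"wy":0,"wz":0,"hand":0.43},{"dx":1.6,"dy":0.5,"dz":-10.4,"wx":0,"wy":0,"wz":0,"hand":0.43},{"dx":1.9,"dy":0.66,"dz":-10.4,"wx":0,"wy":0,"wz":-1.6,"hand":0.43},{"dx":2.2,"dy":0.83,"dz":-10.4,"wx":0,"wy":0,"wz":-3.2,"hand":0.43},{"dx":2.5,"dy":1,"dz":-10.4,"wx":0,"wy":0,"wz":-4.8,"hand":0.43},{"dx":2.8,"dy":1.16,"dz":-10.4,"wx":0,"wy":0,"wz":-6.4,"hand":0.43}]'

```text
time_s: 3.2
ee_pos: [0.479, -0.1037, 0.0349]
eef_rot: [0.192, -3.136, -0.0]
force: [-2.6, -0.1, 1.7]
finger_gap: 0.0503
gripper_force: 0.9
```

Request:
jog_arm --rows '[{"dx":0.3,"dy":0.16,"dz":0,"wx":0,"wy":0,"wz":-1.6,"hand":0.43},{"dx":0.6,"dy":0.32,"dz":0,"wx":0,"wy":0,"wz":-3.2,"hand":0.43},{"dx":0.9,"dy":0.48,"dz":0,"wx":0,"wy":0,"wz":-4.8,"hand":0.43},{"dx":1.2,"dy":0.64,"dz":0,"wx":0,"wy":0,"wz":-6.4,"hand":0.43},{"dx":1.5,"dy":0.8,"dz":0,"wx":0,"wy":0,"wz":-8,"hand":0.43},{"dx":1.8,"dy":0.96,"dz":0,"wx":0,"wy":0,"wz":-9.6,"hand":0.43},{"dx":2.1,"dy":1.12,"dz":0,"wx":0,"wy":0,"wz":-11.2,"hand":0.43},{"dx":2.3,"dy":1.25,"dz":0,"wx":0,"wy":0,"wz":-12.2,"hand":0.43},{"dx":2.5,"dy":1.34,"dz":0,"wx":0,"wy":0,"wz":-12.9,"hand":0.43},{"dx":2.5,"dy":1.34,"dz":0,"wx":0,"wy":0,"wz":-12.9,"hand":0.43}]'

```text
time_s: 4.03
ee_pos: [0.5046, -0.0904, 0.0347]
eef_rot: [0.158, 3.137, -0.0]
force: [0.2, 0.1, -0.8]
finger_gap: 0.0504
gripper_force: 0.0
```

```bash
python3 - <<'E'
from h import *
s=ctrl.read_state();m=R.from_rotvec(s['eef_rot']).as_matrix()
print(s['ee_pos'],np.arctan2(m[1,1],m[0,1]),s['finger_gap'],s['force'],s['time_s'])
E
```

```text
[ 0.50457776 -0.09037802  0.03471346] 1.4702700347049398 0.05036364358812794 [ 0.22508193  0.05690819 -0.80187538] 4.0333
```

Request:
jog_arm --rows '[{"dx":-1,"dy":-0.1,"dz":0,"wx":0,"wy":0,"wz":0,"hand":0.43},{"dx":-2.5,"dy":0.2,"dz":0,"wx":0,"wy":0,"wz":0,"hand":0.43},{"dx":-3,"dy":0.2,"dz":3,"wx":0,"wy":0,"wz":0,"hand":0.43},{"dx":-3,"dy":0.2,"dz":7,"wx":0,"wy":0,"wz":0,"hand":0.43},{"dx":-3,"dy":0.2,"dz":10,"wx":0,"wy":0,"wz":0,"hand":0.43},{"dx":-3,"dy":-3,"dz":10,"wx":0,"wy":0,"wz":0,"hand":0.43},{"dx":-3,"dy":-7,"dz":10,"wx":0,"wy":0,"wz":0,"hand":0.43},{"dx":-3,"dy":-10,"dz":10,"wx":0,"wy":0,"wz":0,"hand":0.43},{"dx":-3,"dy":-10,"dz":10,"wx":0,"wy":0,"wz":0,"hand":0.43}]'

```text
time_s: 4.78
ee_pos: [0.4727, -0.1978, 0.1357]
eef_rot: [0.169, 3.134, -0.007]
force: [-0.9, 0.5, 0.6]
finger_gap: 0.0505
gripper_force: 0.0
```

```bash
python3 - <<'E'
from h import *
s=ctrl.read_state();print(s['q'].round(2),s['ee_pos'])
snap('top','top2')
im=cv2.imread('pics/top2.png')[205:310,250:405]
cv2.imwrite('pics/crop2.png',cv2.resize(im,None,fx=5,fy=5,interpolation=cv2.INTER_CUBIC))
E
```

```text
[-0.11  0.5   0.54  2.01 -0.37  0.73  2.11] [ 0.47273218 -0.19776267  0.13573931]
```

View pics/crop2.png

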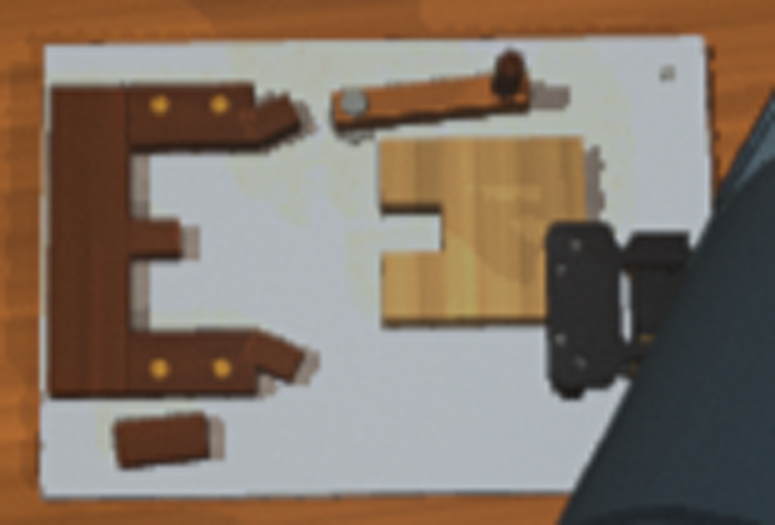

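The blank is now square to the jig, with its top at crop corners (381,137), (583,137) and (381,327). It is slightly toward −y, and the gate and offcut have not moved.

```bash
python3 - <<'E'
from h import *
f=lambda L:(np.array(L)+.5)/5-.5+[250,205]
th=1.470;c,s=np.cos(th),np.sin(th);M=np.array([[c,-s],[s,c]]);t=np.array([.5752,.0736])
B=px2w('top2',f([(381,137),(583,137),(381,327),(441,209),(441,250)]),.046)
print(((B[:,:2]-t)@M*1e3).round(1))
b=fit([(.05,-.045),(-.05,-.045),(.05,.045),(.02,-.012),(.02,.012)],B);print((b[2]-t)@M,b[0]-th,b[3])
P=px2w('top2',f([(181,220),(181,259)]),.040);print((P[:,:2]-t)@M*1e3)
for q in [(-.275,0),(-.109,0)]:print(M@q+t)
E
```

```text
[[-123.7  -47.2]
 [-223.   -45.8]
 [-121.8   47.6]
 [-152.3  -10.5]
 [-151.8   10. ]]
[-1.72483294e-01 -1.23499989e-04] -0.003701731437730116 [2.1981368  0.96365309 2.96674773 1.72635956 1.93667545]
[[-24.99626069  -8.16989437]
 [-24.95288802  11.36776976]]
[ 0.54752792 -0.2000042 ]
[ 0.5642318  -0.03484675]
```

Request:
jog_arm --rows '[{"dx":1,"dy":0,"dz":0,"wx":0,"wy":0,"wz":-7,"hand":0.43},{"dx":2,"dy":0,"dz":0,"wx":0,"wy":0,"wz":-14,"hand":0.43},{"dx":3,"dy":0,"dz":0,"wx":0,"wy":0,"wz":-21,"hand":0.43},{"dx":4,"dy":0,"dz":0,"wx":0,"wy":0,"wz":-28,"hand":0.43},{"dx":5,"dy":0,"dz":0,"wx":0,"wy":0,"wz":-35,"hand":0.43},{"dx":6,"dy":0,"dz":0,"wx":0,"wy":0,"wz":-42,"hand":0.43},{"dx":7,"dy":0,"dz":0,"wx":0,"wy":0,"wz":-49,"hand":0.43},{"dx":7.5,"dy":0,"dz":0,"wx":0,"wy":0,"wz":-56,"hand":0.43},{"dx":7.5,"dy":0,"dz":0,"wx":0,"wy":0,"wz":-63,"hand":0.43},{"dx":7.5,"dy":0,"dz":0,"wx":0,"wy":0,"wz":-70,"hand":0.43},{"dx":7.5,"dy":0,"dz":0,"wx":0,"wy":0,"wz":-77,"hand":0.43},{"dx":7.5,"dy":0,"dz":0,"wx":0,"wy":0,"wz":-84,"hand":0.43}]'

```text
time_s: 5.83
ee_pos: [0.5485, -0.189, 0.1342]
eef_rot: [-2.221, -2.22, -0.001]
force: [0.7, 0.2, -0.7]
finger_gap: 0.0498
gripper_force: 0.0
```

Request:
jog_arm --rows '[{"dx":0,"dy":0,"dz":0,"wx":0,"wy":0,"wz":-6,"hand":0.43},{"dx":0,"dy":0,"dz":0,"wx":0,"wy":0,"wz":-6,"hand":0.43}]'

```text
time_s: 6.0
ee_pos: [0.5484, -0.189, 0.134]
eef_rot: [-2.331, -2.104, 0.001]
force: [-0.9, -0.1, -0.5]
finger_gap: 0.05
gripper_force: 0.0
```

```bash
cat >> h.py <<'E'
def st():
    s=ctrl.read_state();m=R.from_rotvec(s['eef_rot']).as_matrix();a=1.470;c,n=np.cos(a),np.sin(a);M=np.array([[c,-n],[n,c]])
    print(s['ee_pos'].round(4),'yaw',np.arctan2(m[1,1],m[0,1]).round(4),'jig',((s['ee_pos'][:2]-[.5752,.0736])@M).round(4),s['force'].round(1),s['q'].round(2),s['time_s'])
E
python3 -c "
from h import *
st()"
```

```text
[ 0.5484 -0.189   0.134 ] yaw -0.1025 jig [-2.64e-01  2.00e-04] [-0.9 -0.1 -0.5] [-0.37  0.75  0.91  1.84 -0.73  0.93  0.78] 6.0
```

Request:
jog_arm --rows '[{"dx":0,"dy":0,"dz":-4,"wx":0,"wy":0,"wz":0,"hand":0.43},{"dx":0,"dy":0,"dz":-8,"wx":0,"wy":0,"wz":0,"hand":0.43},{"dx":0,"dy":0,"dz":-9.7,"wx":0,"wy":0,"wz":0,"hand":0.43},{"dx":0.1,"dy":1,"dz":-9.7,"wx":0,"wy":0,"wz":0,"hand":0.43},{"dx":0.2,"dy":2,"dz":-9.7,"wx":0,"wy":0,"wz":0,"hand":0.43},{"dx":0.3,"dy":3,"dz":-9.7,"wx":0,"wy":0,"wz":0,"hand":0.43},{"dx":0.35,"dy":3.4,"dz":-9.7,"wx":0,"wy":0,"wz":0,"hand":0.43},{"dx":0.4,"dy":4,"dz":-9.7,"wx":0,"wy":0,"wz":0,"hand":0.43},{"dx":0.5,"dy":4.7,"dz":-9.7,"wx":0,"wy":0,"wz":0,"hand":0.43},{"dx":0.55,"dy":5.4,"dz":-9.7,"wx":0,"wy":0,"wz":0,"hand":0.43},{"dx":0.6,"dy":6.1,"dz":-9.7,"wx":0,"wy":0,"wz":0,"hand":0.43},{"dx":0.7,"dy":6.8,"dz":-9.7,"wx":0,"wy":0,"wz":0,"hand":0.43}]'

```text
time_s: 7.0
ee_pos: [0.5561, -0.1223, 0.0381]
eef_rot: [2.33, 2.107, 0.0]
force: [-0.2, -2.3, 2.0]
finger_gap: 0.0505
gripper_force: 1.0
```

Request:
jog_arm --rows '[{"dx":0.05,"dy":0.6,"dz":0,"wx":0,"wy":0,"wz":0,"hand":0.43},{"dx":0.12,"dy":1.2,"dz":0,"wx":0,"wy":0,"wz":0,"hand":0.43},{"dx":0.18,"dy":1.8,"dz":0,"wx":0,"wy":0,"wz":0,"hand":0.43},{"dx":0.24,"dy":2.4,"dz":0,"wx":0,"wy":0,"wz":0,"hand":0.43},{"dx":0.28,"dy":2.8,"dz":0,"wx":0,"wy":0,"wz":0,"hand":0.43},{"dx":0.32,"dy":3.2,"dz":0,"wx":0,"wy":0,"wz":0,"hand":0.43},{"dx":0.32,"dy":3.2,"dz":0,"wx":0,"wy":0,"wz":0,"hand":0.43}]'

```text
time_s: 7.58
ee_pos: [0.5591, -0.0892, 0.0375]
eef_rot: [-2.328, -2.108, -0.001]
force: [0.1, -0.6, 0.3]
finger_gap: 0.0501
gripper_force: 0.0
```

```bash
python3 - <<'E'
from h import *
st();snap('top','top3')
im=cv2.imread('pics/top3.png')[205:310,250:405]
cv2.imwrite('pics/crop3.png',cv2.resize(im,None,fx=5,fy=5,interpolation=cv2.INTER_CUBIC))
E
```

```text
[ 0.5591 -0.0892  0.0375] yaw -0.099 jig [-0.1636 -0.0004] [ 0.1 -0.6  0.3] [-0.47  0.86  0.78  1.91 -0.88  0.76  0.72] 7.5833
```

View pics/crop3.png

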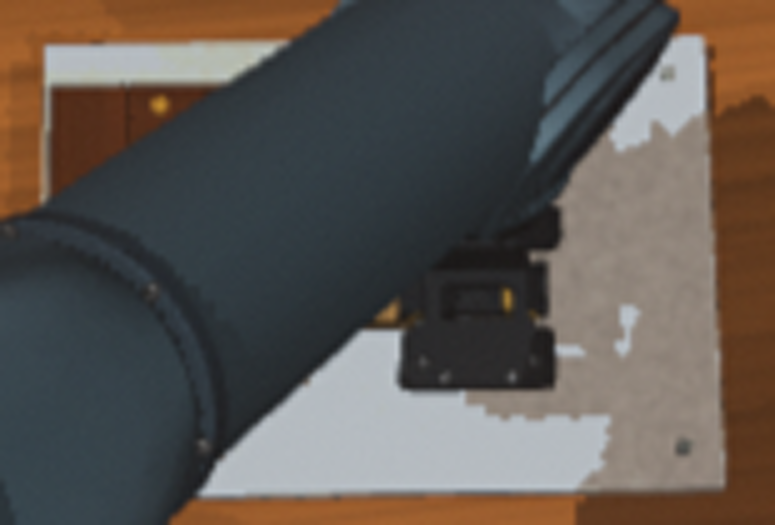

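The arm hides the blank, but the measured force stays near zero and by position the front is already in the straight rails. I'll keep pushing and watch the force.

Request:
jog_arm --rows '[{"dx":0.05,"dy":0.5,"dz":0,"wx":0,"wy":0,"wz":0,"hand":0.43},{"dx":0.1,"dy":1,"dz":0,"wx":0,"wy":0,"wz":0,"hand":0.43},{"dx":0.15,"dy":1.5,"dz":0,"wx":0,"wy":0,"wz":0,"hand":0.43},{"dx":0.2,"dy":2,"dz":0,"wx":0,"wy":0,"wz":0,"hand":0.43},{"dx":0.25,"dy":2.5,"dz":0,"wx":0,"wy":0,"wz":0,"hand":0.43},{"dx":0.3,"dy":3,"dz":0,"wx":0,"wy":0,"wz":0,"hand":0.43},{"dx":0.35,"dy":3.4,"dz":0,"wx":0,"wy":0,"wz":0,"hand":0.43}]'

```text
time_s: 8.22
ee_pos: [0.5627, -0.0558, 0.0377]
eef_rot: [-2.329, -2.108, -0.0]
force: [-0.3, -0.3, -1.0]
finger_gap: 0.0501
gripper_force: 0.5
```

Request:
jog_arm --rows '[{"dx":0.05,"dy":0.4,"dz":0,"wx":0,"wy":0,"wz":0,"hand":0.43},{"dx":0.1,"dy":0.8,"dz":0,"wx":0,"wy":0,"wz":0,"hand":0.43},{"dx":0.12,"dy":1.2,"dz":0,"wx":0,"wy":0,"wz":0,"hand":0.43},{"dx":0.16,"dy":1.6,"dz":0,"wx":0,"wy":0,"wz":0,"hand":0.43},{"dx":0.18,"dy":1.8,"dz":0,"wx":0,"wy":0,"wz":0,"hand":0.43}]'

```text
time_s: 8.63
ee_pos: [0.5645, -0.038, 0.0377]
eef_rot: [-2.329, -2.108, -0.0]
force: [0.7, -0.0, -2.0]
finger_gap: 0.05
gripper_force: 0.4
```

```bash
python3 -c "
from h import *
st()"
```

```text
[ 0.5645 -0.038   0.0377] yaw -0.0997 jig [-0.1121 -0.0006] [ 0.7 -0.  -2. ] [-0.57  0.86  0.78  1.91 -0.88  0.76  0.63] 8.6333
```

Expected remaining travel is 3 mm. I'll step on until the force rises.

Request:
jog_arm --rows '[{"dx":0.01,"dy":0.1,"dz":0,"wx":0,"wy":0,"wz":0,"hand":0.43},{"dx":0.02,"dy":0.2,"dz":0,"wx":0,"wy":0,"wz":0,"hand":0.43},{"dx":0.03,"dy":0.3,"dz":0,"wx":0,"wy":0,"wz":0,"hand":0.43},{"dx":0.03,"dy":0.3,"dz":0,"wx":0,"wy":0,"wz":0,"hand":0.43}]'

```text
time_s: 8.97
ee_pos: [0.5643, -0.0378, 0.0378]
eef_rot: [2.33, 2.104, -0.003]
force: [-0.6, -5.3, -1.7]
finger_gap: 0.0502
gripper_force: 3.0
```

Request:
jog_arm --rows '[{"dx":0.01,"dy":0.07,"dz":0,"wx":0,"wy":0,"wz":0,"hand":0.43},{"dx":0.01,"dy":0.14,"dz":0,"wx":0,"wy":0,"wz":0,"hand":0.43},{"dx":0.01,"dy":0.14,"dz":0,"wx":0,"wy":0,"wz":0,"hand":0.43}]'

```text
time_s: 9.22
ee_pos: [0.5643, -0.0377, 0.038]
eef_rot: [2.33, 2.102, -0.005]
force: [-1.2, -9.0, -0.6]
finger_gap: 0.05
gripper_force: 4.3
```

```bash
python3 -c "
from h import *
st()"
```

```text
[ 0.5643 -0.0377  0.038 ] yaw -0.1024 jig [-0.1118 -0.0004] [-1.2 -9.  -0.6] [-0.57  0.86  0.79  1.91 -0.88  0.76  0.62] 9.2167
```

Request:
jog_arm --rows '[{"dx":0.03,"dy":0.3,"dz":0,"wx":0,"wy":0,"wz":0,"hand":0.43},{"dx":0.06,"dy":0.6,"dz":0,"wx":0,"wy":0,"wz":0,"hand":0.43},{"dx":0.06,"dy":0.6,"dz":0,"wx":0,"wy":0,"wz":0,"hand":0.43}]'

```text
time_s: 9.47
ee_pos: [0.5643, -0.0375, 0.0385]
eef_rot: [2.328, 2.095, -0.013]
force: [-2.6, -20.2, 0.2]
finger_gap: 0.0501
gripper_force: 10.3
```

```bash
python3 -c "
from h import *
st()"
```

```text
[ 0.5643 -0.0375  0.0385] yaw -0.1054 jig [-0.1116 -0.0003] [ -2.6 -20.2   0.2] [-0.58  0.86  0.79  1.91 -0.88  0.76  0.61] 9.4667
```

Request:
jog_arm --rows '[{"dx":-0.1,"dy":-1,"dz":0,"wx":0,"wy":0,"wz":0,"hand":0.43},{"dx":-0.2,"dy":-2.5,"dz":0,"wx":0,"wy":0,"wz":0,"hand":0.43},{"dx":-0.4,"dy":-5,"dz":2,"wx":0,"wy":0,"wz":0,"hand":0.43},{"dx":-0.7,"dy":-7,"dz":5,"wx":0,"wy":0,"wz":0,"hand":0.43},{"dx":-1,"dy":-9,"dz":8,"wx":0,"wy":0,"wz":0,"hand":0.43},{"dx":-2,"dy":-12,"dz":10,"wx":0,"wy":0,"wz":0,"hand":0.43},{"dx":-3,"dy":-16,"dz":10,"wx":0,"wy":0,"wz":0,"hand":0.43},{"dx":-4,"dy":-20,"dz":10,"wx":0,"wy":0,"wz":0,"hand":0.43},{"dx":-4,"dy":-22,"dz":10,"wx":0,"wy":0,"wz":0,"hand":0.43},{"dx":-4,"dy":-22,"dz":10,"wx":0,"wy":0,"wz":0,"hand":0.43}]'

```text
time_s: 10.3
ee_pos: [0.524, -0.2538, 0.1389]
eef_rot: [2.335, 2.097, -0.001]
force: [0.4, -0.5, 0.4]
finger_gap: 0.0502
gripper_force: 0.0
```

```bash
python3 - <<'E'
from h import *
st();snap('top','top4')
im=cv2.imread('pics/top4.png')[205:310,250:405]
cv2.imwrite('pics/crop4.png',cv2.resize(im,None,fx=5,fy=5,interpolation=cv2.INTER_CUBIC))
E
```

```text
[ 0.524  -0.2538  0.1389] yaw -0.1074 jig [-0.3309  0.018 ] [ 0.4 -0.5  0.4] [-0.25  0.74  0.91  1.84 -0.72  0.93  0.88] 10.3
```

View pics/crop4.png

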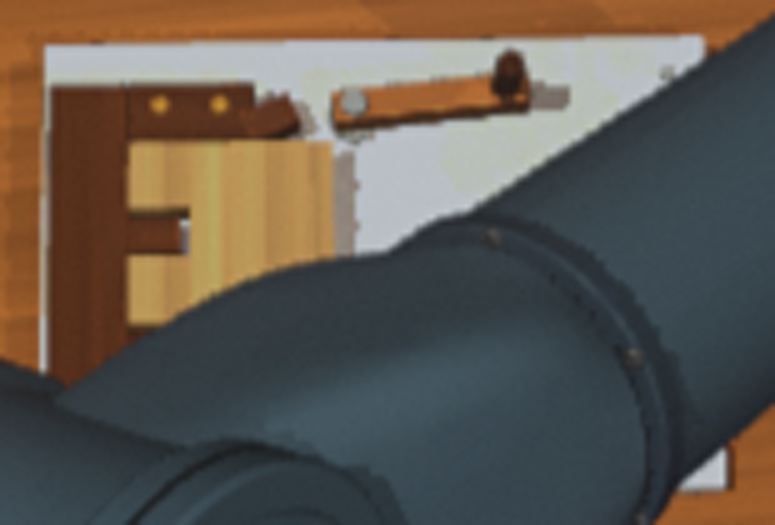

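The blank looks home: its front is flush on the stop at crop x≈128, the tongue is in the slot with about a 5 mm end gap, and it is square. The gate and peg are unmoved, with the peg top at (509,60). Next I'll pinch the peg.

Request:
jog_arm --rows '[{"dx":0,"dy":3.5,"dz":0,"wx":0,"wy":0,"wz":0,"hand":0.43},{"dx":1,"dy":7,"dz":0,"wx":0,"wy":0,"wz":0,"hand":0.43},{"dx":3,"dy":10,"dz":0,"wx":0,"wy":0,"wz":0,"hand":0.43},{"dx":6,"dy":12.5,"dz":0,"wx":0,"wy":0,"wz":0,"hand":0.43},{"dx":9,"dy":13.7,"dz":0,"wx":0,"wy":0,"wz":0,"hand":0.43},{"dx":10.5,"dy":13.7,"dz":0,"wx":0,"wy":0,"wz":0,"hand":0.43},{"dx":10.5,"dy":13.7,"dz":0,"wx":0,"wy":0,"wz":0,"hand":0.43}]'

```text
time_s: 10.93
ee_pos: [0.6338, -0.1063, 0.137]
eef_rot: [-2.322, -2.116, -0.003]
force: [-0.2, 0.2, 0.3]
finger_gap: 0.0503
gripper_force: 0.0
```

```bash
python3 - <<'E'
from h import *
st();d=snap('wrist','w5')
g=w2px('w5',[[.6294,-.1172,.089]]);print(g)
im=cv2.imread('pics/w5.png');cv2.circle(im,tuple(int(v) for v in g[0]),5,(0,255,0),1);cv2.imwrite('pics/w5b.png',im)
E
```

```text
[ 0.6338 -0.1063  0.137 ] yaw -0.0925 jig [-0.1731 -0.0764] [-0.2  0.2  0.3] [-0.47  0.83  0.89  1.67 -0.75  1.01  0.59] 10.9333
[[312.46291136 289.45684231]]
```

View pics/w5b.png

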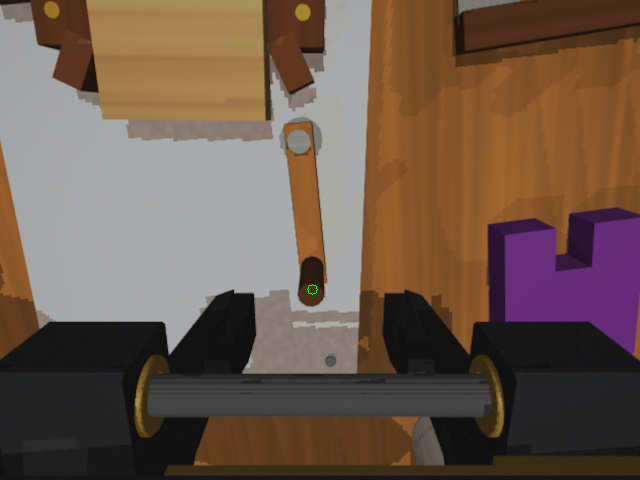

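The projected peg position (312,289) falls on the peg top, so the estimate holds. I'll correct by dx −0.4 and dy −1.1 cm, descend and pinch.

Request:
jog_arm --rows '[{"dx":-0.4,"dy":-1.1,"dz":0,"wx":0,"wy":0,"wz":0,"hand":0.43},{"dx":-0.4,"dy":-1.1,"dz":-3,"wx":0,"wy":0,"wz":0,"hand":0.43},{"dx":-0.4,"dy":-1.1,"dz":-6,"wx":0,"wy":0,"wz":0,"hand":0.43},{"dx":-0.4,"dy":-1.1,"dz":-8,"wx":0,"wy":0,"wz":0,"hand":0.43},{"dx":-0.4,"dy":-1.1,"dz":-8,"wx":0,"wy":0,"wz":0,"hand":0.43},{"dx":-0.4,"dy":-1.1,"dz":-8,"wx":0,"wy":0,"wz":0,"hand":1},{"dx":-0.4,"dy":-1.1,"dz":-8,"wx":0,"wy":0,"wz":0,"hand":1},{"dx":-0.4,"dy":-1.1,"dz":-8,"wx":0,"wy":0,"wz":0,"hand":1},{"dx":-0.4,"dy":-1.1,"dz":-8,"wx":0,"wy":0,"wz":0,"hand":1},{"dx":-0.4,"dy":-1.1,"dz":-8,"wx":0,"wy":0,"wz":0,"hand":1}]' --newtons 15

```text
time_s: 11.82
ee_pos: [0.627, -0.1224, 0.0589]
eef_rot: [2.329, 2.107, 0.002]
force: [-0.0, -0.1, -0.1]
finger_gap: 0.019
gripper_force: 0.0
```

```bash
python3 - <<'E'
from h import *
st();s=ctrl.read_state();print(s['finger_gap'],s['gripper_force'])
a=1.470;c,n=np.cos(a),np.sin(a);M=np.array([[c,-n],[n,c]]);t=np.array([.5752,.0736])
p=s['ee_pos'][:2];rel=(p-t)@M-[-.111,-.064];print(rel,np.hypot(*rel))
th0=np.arctan2(-rel[0],rel[1]);print('th0',th0)
for th in np.linspace(th0,0,19)[1:]:
    print(round(th,2),((M@(np.array([-.111,-.064])+.075*np.array([-np.sin(th),np.cos(th)]))+t-p)*100).round(2))
E
```

```text
[ 0.627  -0.1224  0.0589] yaw -0.1001 jig [-0.1898 -0.0712] [-0.  -0.1 -0.1] [-0.4   0.92  0.81  1.71 -0.83  0.89  0.67] 11.8167
0.01902288369367387 0.0
[-0.07876601 -0.00722741] 0.07909689722005575
th0 1.662298090241402
1.57 [-0.69  0.45]
1.48 [-1.37  0.55]
1.39 [-2.04  0.71]
1.29 [-2.7   0.94]
1.2 [-3.33  1.23]
1.11 [-3.93  1.57]
1.02 [-4.5   1.96]
0.92 [-5.03  2.41]
0.83 [-5.51  2.91]
0.74 [-5.95  3.44]
0.65 [-6.34  4.02]
0.55 [-6.67  4.62]
0.46 [-6.94  5.26]
0.37 [-7.16  5.92]
0.28 [-7.31  6.59]
0.18 [-7.4   7.28]
0.09 [-7.43  7.97]
0.0 [-7.39  8.66]
```

Request:
jog_arm --rows '[{"dx":0.05,"dy":0.45,"dz":0,"wx":0,"wy":0,"wz":0,"hand":1},{"dx":0.05,"dy":0.45,"dz":0,"wx":0,"wy":0,"wz":0,"hand":1},{"dx":0.05,"dy":0.45,"dz":0,"wx":0,"wy":0,"wz":0,"hand":1},{"dx":0.05,"dy":0.45,"dz":0,"wx":0,"wy":0,"wz":0,"hand":1},{"dx":0.05,"dy":0.45,"dz":0,"wx":0,"wy":0,"wz":0,"hand":1}]' --newtons 15

```text
time_s: 12.23
ee_pos: [0.6273, -0.1201, 0.0587]
eef_rot: [2.328, 2.103, -0.002]
force: [-0.1, -4.7, 1.2]
finger_gap: 0.0131
gripper_force: 15.0
```

```bash
cat > arc.py <<'E'
from h import *
st();s=ctrl.read_state();print(s['finger_gap'],s['gripper_force'])
a=1.470;c,n=np.cos(a),np.sin(a);M=np.array([[c,-n],[n,c]]);t=np.array([.5752,.0736])
p=s['ee_pos'][:2];rel=(p-t)@M-[-.111,-.064]
th0=np.arctan2(-rel[0],rel[1]);r=np.hypot(*rel);print('th0',th0,r)
for th in np.linspace(th0,0,19)[1:]:
    print(round(th,2),((M@(np.array([-.111,-.064])+r*np.array([-np.sin(th),np.cos(th)]))+t-p)*100).round(2))
E
python3 arc.py
```

```text
[ 0.6273 -0.1201  0.0587] yaw -0.1013 jig [-0.1875 -0.0713] [-0.1 -4.7  1.2] [-0.41  0.92  0.81  1.71 -0.83  0.89  0.66] 12.2333
0.013070633037690514 15.000699469819665
th0 1.666543042291112 0.07682274485063602
1.57 [-0.71  0.04]
1.48 [-1.41  0.14]
1.39 [-2.1   0.31]
1.3 [-2.78  0.53]
1.2 [-3.43  0.83]
1.11 [-4.05  1.18]
1.02 [-4.63  1.58]
0.93 [-5.17  2.04]
0.83 [-5.67  2.54]
0.74 [-6.12  3.1 ]
0.65 [-6.52  3.68]
0.56 [-6.86  4.31]
0.46 [-7.15  4.96]
0.37 [-7.37  5.64]
0.28 [-7.52  6.33]
0.19 [-7.62  7.03]
0.09 [-7.64  7.75]
0.0 [-7.6   8.46]
```

Request:
jog_arm --rows '[{"dx":-0.7,"dy":-0.1,"dz":0,"wx":0,"wy":0,"wz":0,"hand":1},{"dx":-1.4,"dy":0,"dz":0,"wx":0,"wy":0,"wz":0,"hand":1},{"dx":-2.1,"dy":0.15,"dz":0,"wx":0,"wy":0,"wz":0,"hand":1},{"dx":-2.8,"dy":0.4,"dz":0,"wx":0,"wy":0,"wz":0,"hand":1},{"dx":-3.4,"dy":0.7,"dz":0,"wx":0,"wy":0,"wz":0,"hand":1},{"dx":-4.05,"dy":1.05,"dz":0,"wx":0,"wy":0,"wz":0,"hand":1},{"dx":-4.6,"dy":1.45,"dz":0,"wx":0,"wy":0,"wz":0,"hand":1},{"dx":-5.15,"dy":1.9,"dz":0,"wx":0,"wy":0,"wz":0,"hand":1},{"dx":-5.65,"dy":2.4,"dz":0,"wx":0,"wy":0,"wz":0,"hand":1},{"dx":-6.1,"dy":2.95,"dz":0,"wx":0,"wy":0,"wz":0,"hand":1}]'

```text
time_s: 13.07
ee_pos: [0.5658, -0.0874, 0.0579]
eef_rot: [2.329, 2.108, 0.001]
force: [4.0, -1.9, 5.3]
finger_gap: 0.0133
gripper_force: 15.0
```

```bash
python3 arc.py
```

```text
[ 0.5658 -0.0874  0.0579] yaw -0.0999 jig [-0.1612 -0.0069] [ 4.  -1.9  5.3] [-0.49  0.84  0.81  1.89 -0.85  0.8   0.69] 13.0667
0.013274658054230825 14.999692565761507
th0 0.7203819302607233 0.07602691911564427
0.68 [-0.17  0.25]
0.64 [-0.33  0.51]
0.6 [-0.48  0.77]
0.56 [-0.62  1.04]
0.52 [-0.75  1.32]
0.48 [-0.87  1.6 ]
0.44 [-0.98  1.88]
0.4 [-1.07  2.17]
0.36 [-1.16  2.46]
0.32 [-1.23  2.76]
0.28 [-1.29  3.06]
0.24 [-1.34  3.36]
0.2 [-1.38  3.66]
0.16 [-1.4   3.96]
0.12 [-1.41  4.27]
0.08 [-1.41  4.57]
0.04 [-1.4   4.88]
0.0 [-1.37  5.18]
```

Request:
jog_arm --rows '[{"dx":-0.3,"dy":0.5,"dz":0,"wx":0,"wy":0,"wz":0,"hand":1},{"dx":-0.6,"dy":1,"dz":0,"wx":0,"wy":0,"wz":0,"hand":1},{"dx":-0.85,"dy":1.6,"dz":0,"wx":0,"wy":0,"wz":0,"hand":1},{"dx":-1.05,"dy":2.15,"dz":0,"wx":0,"wy":0,"wz":0,"hand":1},{"dx":-1.2,"dy":2.75,"dz":0,"wx":0,"wy":0,"wz":0,"hand":1},{"dx":-1.3,"dy":3.35,"dz":0,"wx":0,"wy":0,"wz":0,"hand":1},{"dx":-1.4,"dy":3.95,"dz":0,"wx":0,"wy":0,"wz":0,"hand":1},{"dx":-1.4,"dy":4.5,"dz":0,"wx":0,"wy":0,"wz":0,"hand":1},{"dx":-1.4,"dy":5,"dz":0,"wx":0,"wy":0,"wz":0,"hand":1},{"dx":-1.4,"dy":5.4,"dz":0,"wx":0,"wy":0,"wz":0,"hand":1},{"dx":-1.4,"dy":5.4,"dz":0,"wx":0,"wy":0,"wz":0,"hand":1}]'

```text
time_s: 13.98
ee_pos: [0.5534, -0.0407, 0.0582]
eef_rot: [2.324, 2.095, -0.006]
force: [9.6, -17.3, -4.3]
finger_gap: 0.0136
gripper_force: 15.0
```

```bash
python3 arc.py|head -5
```

```text
[ 0.5534 -0.0407  0.0582] yaw -0.1033 jig [-0.1159  0.0102] [  9.6 -17.3  -4.3] [-0.6   0.82  0.82  1.94 -0.86  0.77  0.62] 13.9833
0.013613304213337485 15.01479867612943
th0 0.06597274136765124 0.07437166786432635
0.06 [0.   0.03]
0.06 [0.   0.05]
```

Request:
jog_arm --rows '[{"dx":0.1,"dy":-0.4,"dz":0,"wx":0,"wy":0,"wz":0,"hand":1},{"dx":0.2,"dy":-0.4,"dz":0,"wx":0,"wy":0,"wz":0,"hand":0.5},{"dx":0.2,"dy":-0.4,"dz":0,"wx":0,"wy":0,"wz":0,"hand":0.5},{"dx":0.2,"dy":-0.4,"dz":0,"wx":0,"wy":0,"wz":0,"hand":0.5},{"dx":0.2,"dy":-0.4,"dz":0,"wx":0,"wy":0,"wz":0,"hand":0.5},{"dx":0.2,"dy":-0.4,"dz":3,"wx":0,"wy":0,"wz":0,"hand":0.5},{"dx":0.2,"dy":-0.4,"dz":6,"wx":0,"wy":0,"wz":0,"hand":0.5},{"dx":0.2,"dy":-1.5,"dz":9,"wx":0,"wy":0,"wz":0,"hand":0.5},{"dx":0.2,"dy":-4.5,"dz":11,"wx":0,"wy":0,"wz":0,"hand":0.5},{"dx":0.2,"dy":-7,"dz":11,"wx":0,"wy":0,"wz":0,"hand":0.5},{"dx":0.2,"dy":-7,"dz":11,"wx":0,"wy":0,"wz":0,"hand":0.5},{"dx":0.2,"dy":-7,"dz":11,"wx":0,"wy":0,"wz":0,"hand":0.5}]'

```text
time_s: 14.98
ee_pos: [0.5532, -0.1048, 0.1676]
eef_rot: [-2.331, -2.104, -0.0]
force: [0.1, -0.1, 0.6]
finger_gap: 0.0437
gripper_force: 0.0
```

```bash
python3 - <<'E'
from h import *
st();snap('wrist','w6')
E
```

```text
[ 0.5532 -0.1048  0.1676] yaw -0.1023 jig [-0.1797  0.004 ] [ 0.1 -0.1  0.6] [-0.57  0.68  0.97  1.87 -0.69  0.97  0.61] 14.9833
```

View pics/w6.png

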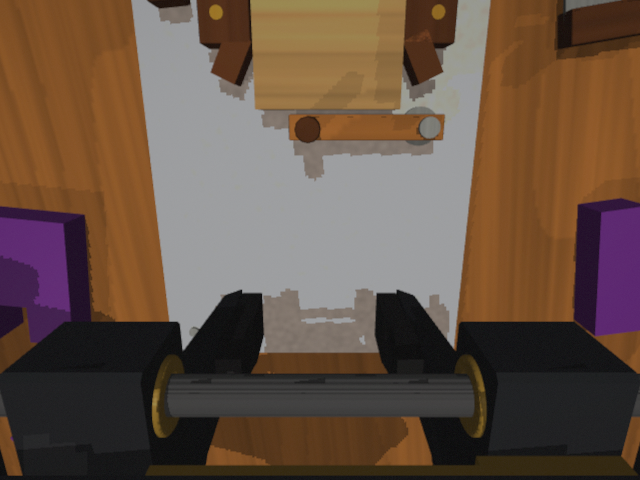

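The wrist view shows the gate bar (front edge (289,114)–(443,114)) parallel to the blank's rear edge (y≈108), with a gap of about 3–4 mm. The gate is shut, the blank is home and square, and the gripper is clear.

```bash
python3 -c "
from plant import ctrl
print(ctrl.finish_job())"
```

```text
the job is handed in; nothing more can be done
None
```

The workpiece is home in the pocket with the tongue in its slot, the gate is shut and released behind it, no bystanders were touched, and the job is handed in; the hand-in call returned no verdict.

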